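Slide the brownie's board out to the overhang for serving

TASK

With the fingertips, push the small wooden board that carries the brownie along the top of the riser until its front end sticks out 3 cm beyond the riser's front edge, square to that edge, so that the server can get a hand under it. Only slide the board, never grip or lift it, and do not touch the brownie, which must stay standing on it. Leave the other board with its ramekin and the things on the worktop where they are.

Things in the scene. Friction and masses are not known exactly. Their poses are not given: they have to be found in the camera images.
- riser: low dark-wood display riser, fixed, 140 (x, depth) x 250 (y, width) x 50 mm high; origin at the centre of its underside on the worktop, z up; its front edge faces its own -x, roughly towards the robot; the top is flat, 50 mm above the origin; fixed baskets and dishes of baked goods up to about 0.35 m tall stand behind it, and one on a wooden block to its right (about x 0.55 to 0.75, y -0.1 to 0.12): swing round in front of them and come down on the riser from above
- riser_edge (a point): middle of the riser's front edge at the height of its top, 70 mm from the riser's centre along its -x; axes as the riser's: -x points out over the edge, y along the edge
- brownie_board: loose flat light-wood board, 90 (x) x 96 (y) x 8 mm thick, about 0.12 kg, lying on the riser, carrying the brownie; origin at the centre of its underside; front end at its -x, back end at its +x; at the start it lies wholly on the riser, the middle of its front end 10 to 20 mm behind the riser's front edge and turned up to about 8 degrees to it; at least 30 mm of bare riser top is behind the middle of its back end
- front_left (a point): front corner of the brownie's board on its +y side, at mid thickness (board's frame: -45, 48, 4 mm)
- front_right (a point): front corner of the brownie's board on its -y side, at mid thickness (board's frame: -45, -48, 4 mm)
- brownie: dark chocolate brownie, loose, 59 x 76 x 36 mm, standing near the middle of its board, not fixed to it (stays on by friction); origin at the centre of its underside
- ramekin_board: second board of the same size and look on the same riser, beside the first one (either side), about 130 mm between centres; carries the ramekin; must stay put
- ramekin: white ceramic ramekin, 82 mm across, 48 mm high, standing on the second board; origin at the centre of its underside
- tape_roll: roll of brown tape lying on the worktop right of the riser, 76 mm across, 18 mm high; origin at the centre of its underside; a bystander
- bench_scraper: bench scraper with wooden grip on the worktop, 93 x 130 x 22 mm; origin at the centre of its underside; a bystander
Mind the look-alikes: they are no part of the job. There is more than one size of the brownie; the one meant has the size given above.

How it is judged:
By the outcome, as a careful person would: the job done as asked, in the order asked, and still so for the second after the job is handed in, with the robot touching nothing.
It also fails if it takes over 42 s, if anything falls off the work surface, if the arm or the gripper's body presses on something with over 40 N, if the wrist force passes 120 N, or if a joint passes its speed limit or range.

ROBOT

A 6-joint arm with a two-finger parallel gripper is mounted at the origin on a cart in front of the work surface, level with it; the furniture and walls round the work are solid. World frame = base frame: x ahead of the robot, y to its left, z up, the work surface at z = 0. Lengths are in m, angles in rad, forces in N, time in s.
With the tool pointing down it reaches from about 0.275 to 0.725 m from the base axis. Payload 5.6 kg.
Tool frame: the origin (TCP) lies midway between the tips of the shut fingers; the grasp point (between the pads) lies 19 mm behind it; z points along the fingers, y is the direction in which the jaws open and shut (so a half turn about z gives the same grasp; the last joint's range is limited). The gripper opens to 85 mm and grips with 20 to 120 N. Pads are 22 mm wide; open, the fingers measure 114 mm over their backs; the gripper's body (76 mm by 85 mm) begins 54 mm behind the grasp point. The pads swing forward as they close: fully open they stand 13 mm farther back than shut.
Start: joints at [-1.031, 0.255, 0.108, 0, -1.424, -0.285], TCP at [0.139, -0.532, 0.231] pointing down, gripper open.
Joint ranges: [-2.95, 2.95], [-1.21, 1.97], [-1.09, 1.5], [-2.87, 1.71], [-2.94, -0.07], [-3.05, 3.05]. Speed limits (rad/s): [2.57, 2.57, 3.14, 3.14, 3.14, 3.14].

INTERFACE

Orientations are given as a unit quaternion [w, x, y, z].
In Python, from bench import r gives the robot as it stands. The module is installed in compiled form; this text tells all that it offers.
- The arm moves only by the tool step_arm, never from a script. Its argument "deltas" is a list of rows, each an object with "fingers": the opening, from 0 (shut) to 1 (fully open); "slide": the shift along the tool's x, y, z in m, a list of three; "rot": the turn, a rotation vector about the tool's x, y, z in degrees, a list of three. In form: [{"fingers": fingers, "slide": [dx, dy, dz], "rot": [ax, ay, az]}, ...]. A call has 1 to 20 rows; each row shifts and turns the commanded pose from where the row before left it, along the tool's axes as they then stand; what a row does not reach is not made up. A row lasts 1/12 s, in which the tool goes at most 41.7 mm and 7.16 degrees, less where a joint would pass 70% of its speed; a pose out of reach is approached as far as the arm can. A call is refused whole if a number of a shift passes 0.0417 or a number of a turn 7.16, either way. A call with a gripper value outside its range is refused whole. The fingers move at their own pace and stop on an object; "newtons" is the grip in N (left out, the last holds). Time passes only in rows, so rows that do not move let the fingers close. It gives the time, the measured TCP pose, the force and the opening at its end, in the units of the state.
- r.observe(): the state, without advancing time (a new reading comes with each control period).
- r.camera(name): name is "scene" or "top"; returns a dict with "pixels" (400x640x3 uint8, red, green, blue), "mtx" (3x3 intrinsics, pixels), "R" (3x3) and "t" (3): a world point X has camera coordinates R X + t. Camera axes: x right, y down, z forward; pixel columns grow to the right and rows downward; lengths in m; the calibration is good to about 2 mm. A picture is of the moment at which its call begins. There is no depth.
- r.sign_off(): hands the job in, once; it reports no verdict.
The state is a dict: "clock": time; "q": joint angles; "joint_vel": joint speeds; "tau": joint torques, N m; "eef_pos": TCP position; "tool_rot": TCP orientation; "wrist_force": force on the tool from outside, world axes, zero at the start; "wrist_torque": the same for the moment, N m; "finger_gap": finger opening in m.
Only numpy, scipy, OpenCV 4.12 (cv2) and the standard library are available. Lean on these libraries where they do the work, as an engineer would, in place of code of your own. Each camera call takes 0.05 s, during which the arm holds its last target.

## Working session

There is one attempt and no reset: what is moved stays moved. The work goes in short steps, Python scripts to look and compute and a tool call to move; the robot and the scene stay as the last step left them, time stands still between calls to the robot, and variables do not carry over. Pictures are saved under pics/ and viewed, and the job is handed in when it is done.

Besides the shell and the picture viewer there is one more tool, called as name(argument=value, ...) on one line, values as JSON. step_arm: Moves the arm, as the interface text tells. Its arguments: {"type":"object","properties":{"deltas":{"type":"array"},"newtons":{"type":"number"}},"required":["deltas"]}

```bash
mkdir -p pics
python3 - <<'E'
from bench import r
import cv2,numpy as np
o=r.observe();print({k:np.round(v,3) for k,v in o.items()})
for n in("scene","top"):
    c=r.camera(n);cv2.imwrite(f"pics/{n}0.png",c["pixels"][:,:,::-1]);print(n,np.round(c["mtx"],1),np.round(-c["R"].T@c["t"],3),np.round(c["R"],3))
    np.savez(f"{n}0.npz",**c)
E
```

```text
{'clock': np.float64(0.0), 'q': array([-1.031,  0.256,  0.107, -0.   , -1.424, -0.285]), 'joint_vel': array([-0.   ,  0.   , -0.   ,  0.   ,  0.001, -0.002]), 'tau': array([-0.0000e+00, -3.8664e+01,  2.3794e+01,  5.3650e+00, -6.0000e-03,
        0.0000e+00]), 'eef_pos': array([ 0.139, -0.532,  0.23 ]), 'tool_rot': array([-0.   , -0.127,  0.992,  0.001]), 'wrist_force': array([ 0.396, -0.557,  0.441]), 'wrist_torque': array([ 0.026,  0.004, -0.012]), 'finger_gap': np.float64(0.086)}
scene [[414.6   0.  321.7]
 [  0.  414.6 195.6]
 [  0.    0.    1. ]] [0.036 0.981 0.587] [[-0.897 -0.441 -0.021]
 [-0.188  0.424 -0.886]
 [ 0.4   -0.791 -0.464]]
top [[484.3   0.  316.1]
 [  0.  484.3 197.8]
 [  0.    0.    1. ]] [0.352 0.099 1.428] [[-0.017 -1.    -0.007]
 [-0.995  0.017 -0.094]
 [ 0.094  0.005 -0.996]]
```

View pics/scene0.png

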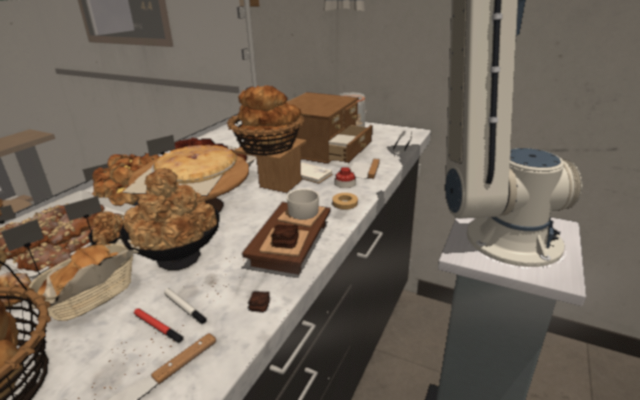

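View pics/top0.png

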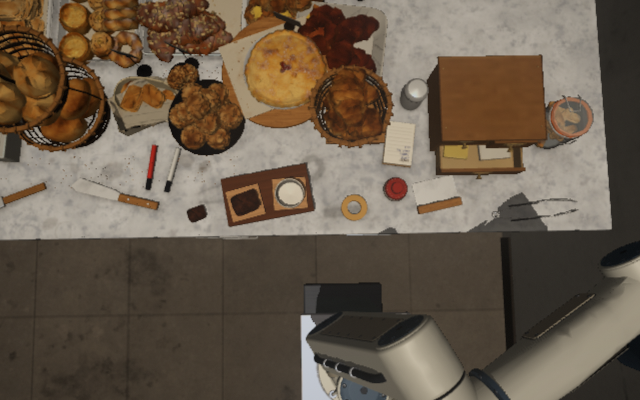

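The top view shows the riser around (268,194), the brownie board at (245,203) and the ramekin board at (290,193). The scene view shows the same riser around (288,237). I'll enlarge both.

Run:
```python
import cv2
a=cv2.imread("pics/top0.png")[150:240,205:330];cv2.imwrite("pics/topc.png",cv2.resize(a,None,fx=6,fy=6,interpolation=cv2.INTER_CUBIC))
a=cv2.imread("pics/scene0.png")[180:280,235:340];cv2.imwrite("pics/scenec.png",cv2.resize(a,None,fx=6,fy=6,interpolation=cv2.INTER_CUBIC)[:600])
```

```text
(no output)
```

View pics/topc.png

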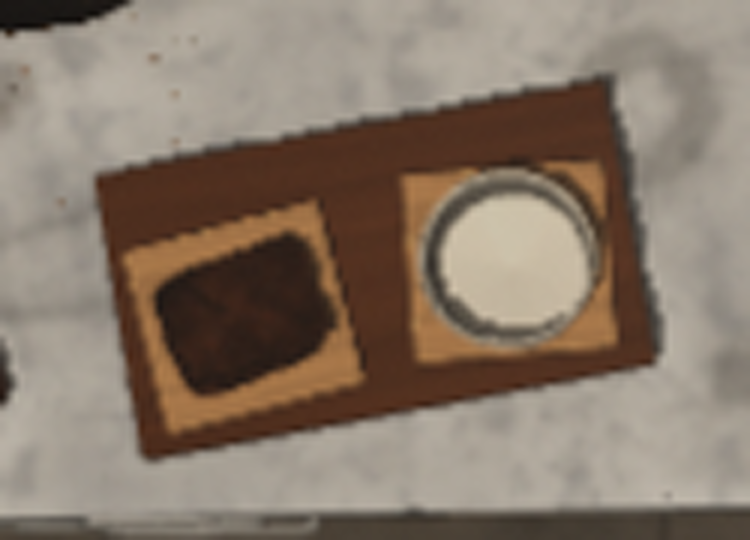

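View pics/scenec.png

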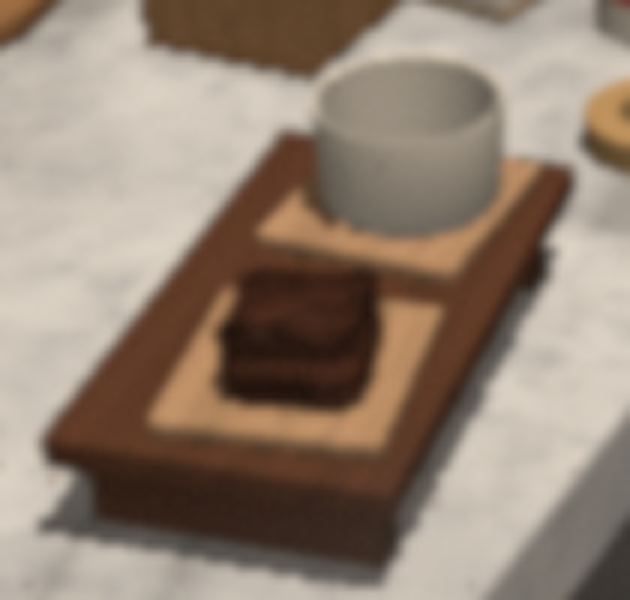

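```bash
cat > h.py <<'E'
import cv2,numpy as np
X0,Y0,S=205,150,6
def cast(c,uv,z):
    uv=np.atleast_2d(np.asarray(uv,float))
    d=np.c_[uv,np.ones(len(uv))]@np.linalg.inv(c["mtx"]).T@c["R"]
    o=-c["R"].T@c["t"]
    return o+d*((z-o[2])/d[:,2])[:,None]
def proj(c,X):
    p=(np.atleast_2d(X)@c["R"].T+c["t"])@c["mtx"].T
    return p[:,:2]/p[:,2:]
def fitrect(P,iters=1):
    # fit 4 lines to contour pts in the world plane, from minAreaRect sides
    box=cv2.boxPoints(cv2.minAreaRect(P.astype(np.float32)*1000))/1000
    L=[]
    for i in range(4):
        a,b=box[i],box[(i+1)%4];u=(b-a)/np.linalg.norm(b-a);n=np.array([-u[1],u[0]])
        s=(P-a)@u;l=np.linalg.norm(b-a);dd=abs((P-a)@n)
        Q=P[(s>.12*l)&(s<.88*l)&(dd<.006)]
        v=cv2.fitLine((Q*1000).astype(np.float32),cv2.DIST_HUBER,0,.01,.01).ravel();L.append((v[2:]/1000,v[:2]))
    C=[]
    for i in range(4):
        (p,u),(q,w)=L[i-1],L[i]
        t=np.linalg.solve(np.c_[u,-w],q-p);C.append(p+t[0]*u)
    return np.array(C)
def contours(c):
    im=c["pixels"][Y0:Y0+90,X0:X0+125]
    big=cv2.resize(im,None,fx=S,fy=S,interpolation=cv2.INTER_CUBIC)
    hsv=cv2.cvtColor(big,cv2.COLOR_RGB2HSV)
    return big,hsv
def pts(m,c,z):
    cs,_=cv2.findContours(m,cv2.RETR_EXTERNAL,cv2.CHAIN_APPROX_NONE)
    out=[]
    for k in sorted(cs,key=cv2.contourArea,reverse=True)[:3]:
        k=cv2.convexHull(k) if 0 else k
        uv=(k[:,0].astype(float)+.5)/S-.5+[X0,Y0]
        out.append((cv2.contourArea(k),uv,cast(c,uv,z)[:,:2]))
    return out
E
python3 - <<'E'
from h import *
c=dict(np.load("top0.npz"))
big,hsv=contours(c)
for p in [(330,140),(145,380),(180,410),(240,320),(600,20),(345,330)]: print(p,hsv[p[1],p[0]])
wood=((hsv[...,1]>100)).astype(np.uint8)*255
board=((hsv[...,1]>80)&(hsv[...,2]>115)).astype(np.uint8)*255
cv2.imwrite("pics/m.png",np.hstack([wood,board])[::2,::2])
E
```

```text
(330, 140) [ 10 155  82]
(145, 380) [  9 153  75]
(180, 410) [ 15 143 164]
(240, 320) [  9 132  52]
(600, 20) [ 19  31 171]
(345, 330) [ 14 144 156]
```

View pics/m.png

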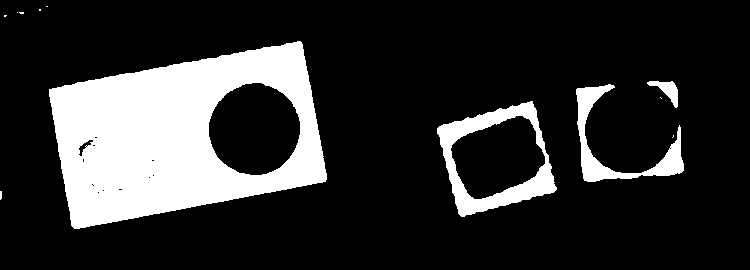

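The masks are clean: the riser is a full rectangle, and the brownie board is complete with the brownie as a hole in it.

```bash
cat >> h.py <<'E'
def measure(c,verbose=True):
    big,hsv=contours(c)
    wood=(hsv[...,1]>100).astype(np.uint8)*255
    board=((hsv[...,1]>80)&(hsv[...,2]>115)).astype(np.uint8)*255
    R=fitrect(pts(wood,c,.05)[0][2]);
    B=[p for p in pts(board,c,.058) if 2000<p[0]]
    out=[R]
    for b in B[:2]: out.append(fitrect(b[2]))
    return out
def order(C):
    # -> front_right(-x,-y), front_left(-x,+y), back_left, back_right
    m=C.mean(0);
    k=lambda sx,sy:C[np.argmax((C-m)@np.array([sx,sy]))]
    return np.array([k(-1,-1),k(-1,1),k(1,1),k(1,-1)])
def rep(n,C):
    C=order(C);l=np.linalg.norm(np.roll(C,-1,0)-C,axis=1)
    ax=((C[3]-C[0])+(C[2]-C[1]));ay=((C[1]-C[0])+(C[2]-C[3]))
    print(n,"ctr",C.mean(0).round(4),"sides",l.round(4),"yaw x",np.degrees(np.arctan2(ax[1],ax[0])).round(2),"yaw y",np.degrees(np.arctan2(-ay[0],ay[1])).round(2),"fr",C[0].round(4),"fl",C[1].round(4))
    return C
E
python3 - <<'E'
from h import *
c=dict(np.load("top0.npz"))
o=measure(c)
for n,C in zip(["riser","b1","b2"],o): rep(n,C)
E
```

```text
riser ctr [0.4945 0.2471] sides [0.2466 0.1377 0.2472 0.1373] yaw x 9.67 yaw y 9.71 fr [0.4476 0.114 ] fl [0.4058 0.357 ]
b1 ctr [0.4717 0.3091] sides [0.0953 0.0892 0.0942 0.0891] yaw x 14.33 yaw y 14.16 fr [0.4402 0.2518] fl [0.4168 0.3442]
b2 ctr [0.4964 0.1828] sides [0.0946 0.0883 0.0948 0.0879] yaw x 3.03 yaw y 3.15 fr [0.4551 0.1332] fl [0.4497 0.2277]
```

Measured sides agree with the given sizes to about 1.5 %. In the riser's frame the brownie board's front middle is about 13 mm behind the edge, turned about 4.6°. I'll check how close the bowl behind is, then work out the approach.

Run:
```python
from h import *
c=dict(np.load("top0.npz"))
for uv in [(207,153),(240,140),(225,148),(178,150)]:
    print(uv,[cast(c,uv,z)[0,:2].round(3) for z in(0,.1,.2,.3)])
ex=np.array([np.cos(np.radians(9.7)),np.sin(np.radians(9.7))]);ey=np.array([-ex[1],ex[0]])
T=np.array([.4945,.2471])+.053*ex+.065*ey
s=np.array([.139,-.532])
print("target",T)
prev=s
for w in [(.31,-.25),(.38,.0),(.42,.25),T]:
    d=np.array(w)-prev;prev=np.array(w);print(w,"tool dx,dy",(-d@ex).round(4),(d@ey).round(4))
```

```text
(207, 153) [array([0.627, 0.431]), array([0.608, 0.408]), array([0.589, 0.385]), array([0.569, 0.361])]
(240, 140) [array([0.665, 0.332]), array([0.643, 0.316]), array([0.621, 0.3  ]), array([0.599, 0.283])]
(225, 148) [array([0.641, 0.377]), array([0.621, 0.358]), array([0.601, 0.338]), array([0.581, 0.319])]
(178, 150) [array([0.638, 0.518]), array([0.618, 0.489]), array([0.598, 0.459]), array([0.578, 0.43 ])]
target [0.53579047 0.32010066]
(0.31, -0.25) tool dx,dy -0.2161 0.2492
(0.38, 0.0) tool dx,dy -0.1111 0.2346
(0.42, 0.25) tool dx,dy -0.0816 0.2397
[0.53579047 0.32010066] tool dx,dy -0.1259 0.0496
```

step_arm(deltas=[{"fingers": 0.6, "slide": [0, 0, 0], "rot": [0, 0, 4.9]}, {"fingers": 0.6, "slide": [-0.024, 0.0277, 0], "rot": [0, 0, 0]}, {"fingers": 0.6, "slide": [-0.024, 0.0277, 0], "rot": [0, 0, 0]}, {"fingers": 0.6, "slide": [-0.024, 0.0277, 0], "rot": [0, 0, 0]}, {"fingers": 0.6, "slide": [-0.024, 0.0277, 0], "rot": [0, 0, 0]}, {"fingers": 0.6, "slide": [-0.024, 0.0277, 0], "rot": [0, 0, 0]}, {"fingers": 0.6, "slide": [-0.024, 0.0277, 0], "rot": [0, 0, 0]}, {"fingers": 0.6, "slide": [-0.024, 0.0277, 0], "rot": [0, 0, 0]}, {"fingers": 0.6, "slide": [-0.024, 0.0277, 0], "rot": [0, 0, 0]}, {"fingers": 0.6, "slide": [-0.024, 0.0277, 0], "rot": [0, 0, 0]}])

```text
clock: 0.93
eef_pos: [0.3098, -0.2483, 0.2311]
tool_rot: [-0.0, -0.084, 0.996, 0.0]
wrist_force: [1.5, -0.4, -0.1]
finger_gap: 0.0512
```

step_arm(deltas=[{"fingers": 0.6, "slide": [-0.0139, 0.0293, 0], "rot": [0, 0, 0]}, {"fingers": 0.6, "slide": [-0.0139, 0.0293, 0], "rot": [0, 0, 0]}, {"fingers": 0.6, "slide": [-0.0139, 0.0293, 0], "rot": [0, 0, 0]}, {"fingers": 0.6, "slide": [-0.0139, 0.0293, 0], "rot": [0, 0, 0]}, {"fingers": 0.6, "slide": [-0.0139, 0.0293, 0], "rot": [0, 0, 0]}, {"fingers": 0.6, "slide": [-0.0139, 0.0293, 0], "rot": [0, 0, 0]}, {"fingers": 0.6, "slide": [-0.0139, 0.0293, 0], "rot": [0, 0, 0]}, {"fingers": 0.6, "slide": [-0.0139, 0.0293, 0], "rot": [0, 0, 0]}, {"fingers": 0.6, "slide": [-0.0102, 0.03, 0], "rot": [0, 0, 0]}, {"fingers": 0.6, "slide": [-0.0102, 0.03, 0], "rot": [0, 0, 0]}, {"fingers": 0.6, "slide": [-0.0102, 0.03, 0], "rot": [0, 0, 0]}, {"fingers": 0.6, "slide": [-0.0102, 0.03, 0], "rot": [0, 0, 0]}, {"fingers": 0.6, "slide": [-0.0102, 0.03, 0], "rot": [0, 0, 0]}, {"fingers": 0.6, "slide": [-0.0102, 0.03, 0], "rot": [0, 0, 0]}, {"fingers": 0.6, "slide": [-0.0102, 0.03, 0], "rot": [0, 0, 0]}, {"fingers": 0.6, "slide": [-0.0102, 0.03, 0], "rot": [0, 0, 0]}])

```text
clock: 2.27
eef_pos: [0.4194, 0.2515, 0.2309]
tool_rot: [-0.0, -0.085, 0.996, -0.0]
wrist_force: [0.2, -1.3, -0.2]
finger_gap: 0.0512
```

step_arm(deltas=[{"fingers": 0.6, "slide": [-0.0251, 0.0097, 0], "rot": [0, 0, 0]}, {"fingers": 0.6, "slide": [-0.0251, 0.0097, 0], "rot": [0, 0, 0]}, {"fingers": 0.6, "slide": [-0.0251, 0.0097, 0], "rot": [0, 0, 0]}, {"fingers": 0.6, "slide": [-0.0251, 0.0097, 0], "rot": [0, 0, 0]}, {"fingers": 0.6, "slide": [-0.0251, 0.0097, 0], "rot": [0, 0, 0]}, {"fingers": 0.6, "slide": [0, 0, 0.03], "rot": [0, 0, 0]}, {"fingers": 0.6, "slide": [0, 0, 0.03], "rot": [0, 0, 0]}, {"fingers": 0.6, "slide": [0, 0, 0.03], "rot": [0, 0, 0]}, {"fingers": 0.6, "slide": [0, 0, 0.03], "rot": [0, 0, 0]}, {"fingers": 0.6, "slide": [0, 0, 0], "rot": [0, 0, 0]}])

```text
clock: 3.1
eef_pos: [0.5313, 0.3165, 0.1038]
tool_rot: [-0.006, -0.084, 0.996, -0.003]
wrist_force: [-1.6, -1.3, -1.6]
finger_gap: 0.0508
```

```bash
cat > look.py <<'E'
import sys
from bench import r
from h import *
n=sys.argv[1]
for k,(a,b,w,h) in {"scene":(225,130,130,140),"top":(195,120,150,120)}.items():
    c=r.camera(k);im=c["pixels"][b:b+h,a:a+w,::-1]
    big=cv2.resize(im,None,fx=4,fy=4,interpolation=cv2.INTER_CUBIC);cv2.imwrite(f"pics/{k}{n}.png",big)
    np.savez(f"{k}{n}.npz",**c)
print({k:np.round(v,4) for k,v in r.observe().items() if k in("clock","q","eef_pos","wrist_force","tool_rot")})
E
python3 look.py 1
```

```text
{'clock': np.float64(3.2), 'q': array([ 7.8780e-01,  4.5630e-01,  9.2300e-02,  7.0000e-04, -1.2094e+00,
       -2.1893e+00]), 'eef_pos': array([0.535 , 0.3184, 0.111 ]), 'tool_rot': array([-8.000e-04, -8.470e-02,  9.964e-01, -1.100e-03]), 'wrist_force': array([0.0608, 0.112 , 1.2108])}
```

View pics/scene1.png

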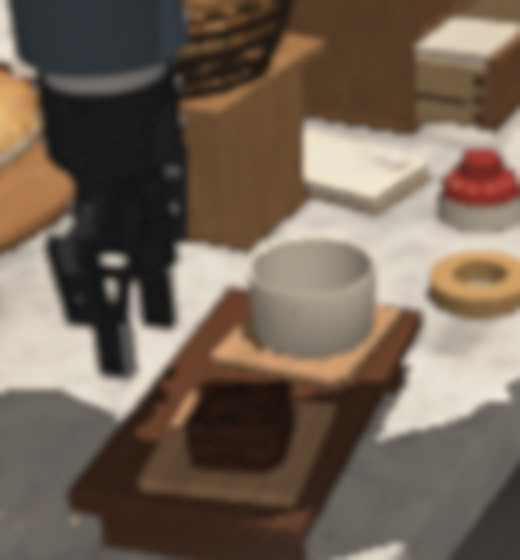

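View pics/top1.png

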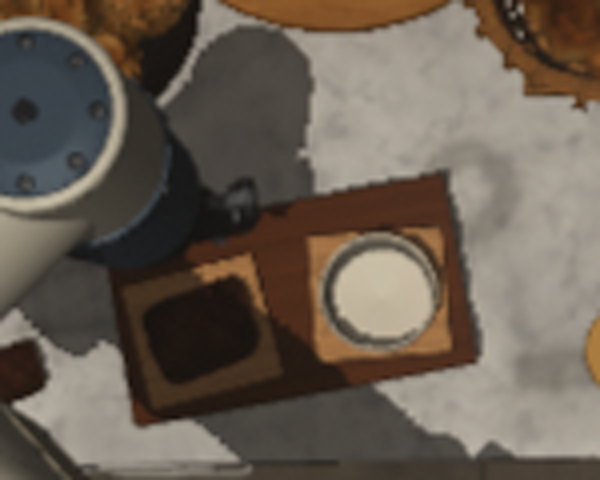

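The gripper now stands behind the brownie board. In the scene crop the fingertips are near (115,372) and (160,325). Next I'll find the actual tip height at this opening.

Run:
```python
from h import *
c=dict(np.load("scene1.npz"))
y=np.radians(9.7);ex=np.array([np.cos(y),np.sin(y)]);ey=np.array([-ex[1],ex[0]])
T=np.array([.5352,.3185])
for s in(33,-33):
  for z in(.105,.111,.117,.123):
    print(s,z,[((proj(c,np.r_[T+s/1000*ey+a*ex,z])[0]-[225,130])*4).round(0) for a in(-.011,.011)])
d=np.r_[T]-np.array([.4945,.2471]);print("riser frame tcp",d@ex,d@ey)
```

```text
33 0.105 [array([125., 385.]), array([ 89., 379.])]
33 0.111 [array([124., 375.]), array([ 88., 370.])]
33 0.117 [array([123., 366.]), array([ 87., 361.])]
33 0.123 [array([122., 357.]), array([ 86., 351.])]
-33 0.105 [array([172., 327.]), array([138., 322.])]
-33 0.111 [array([171., 318.]), array([137., 313.])]
-33 0.117 [array([171., 309.]), array([136., 304.])]
-33 0.123 [array([170., 300.]), array([135., 296.])]
riser frame tcp 0.05214827289285754 0.06352170994464855
```

step_arm(deltas=[{"fingers": 0.6, "slide": [-0.004, 0.0015, 0.015], "rot": [0, 0, 0]}, {"fingers": 0.6, "slide": [0, 0, 0.015], "rot": [0, 0, 0]}, {"fingers": 0.6, "slide": [0, 0, 0.01], "rot": [0, 0, 0]}, {"fingers": 0.6, "slide": [0, 0, 0.006], "rot": [0, 0, 0]}, {"fingers": 0.6, "slide": [0, 0, 0], "rot": [0, 0, 0]}, {"fingers": 0.6, "slide": [0, 0, 0], "rot": [0, 0, 0]}, {"fingers": 0.6, "slide": [0, 0, 0], "rot": [0, 0, 0]}])

```text
clock: 3.78
eef_pos: [0.5396, 0.3215, 0.0667]
tool_rot: [0.001, -0.085, 0.996, 0.0]
wrist_force: [-1.0, 0.1, 0.8]
finger_gap: 0.0515
```

```bash
python3 look.py 2
```

```text
{'clock': np.float64(3.8833), 'q': array([ 7.8600e-01,  4.9760e-01,  3.9300e-02,  3.0000e-04, -1.1108e+00,
       -2.1876e+00]), 'eef_pos': array([0.5394, 0.3215, 0.0664]), 'tool_rot': array([ 8.000e-04, -8.460e-02,  9.964e-01,  5.000e-04]), 'wrist_force': array([-0.9069,  0.4149,  0.269 ])}
```

View pics/scene2.png

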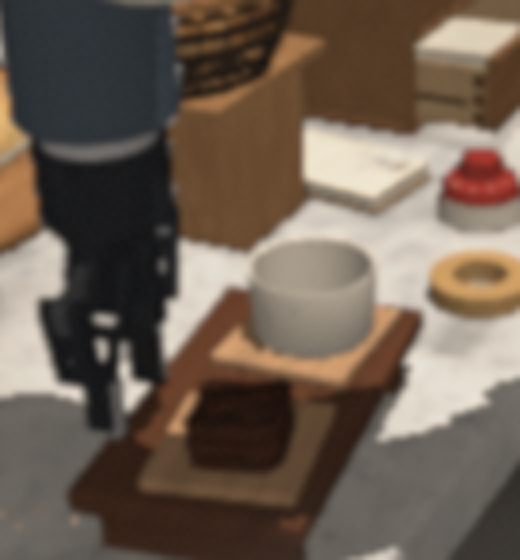

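The fingertips, near (102,430) and (150,380), hang over the bare riser top behind the board. I'll lower gently while watching the force.

step_arm(deltas=[{"fingers": 0.6, "slide": [0, 0, 0.003], "rot": [0, 0, 0]}, {"fingers": 0.6, "slide": [0, 0, 0.003], "rot": [0, 0, 0]}, {"fingers": 0.6, "slide": [0, 0, 0.002], "rot": [0, 0, 0]}, {"fingers": 0.6, "slide": [0, 0, 0.002], "rot": [0, 0, 0]}, {"fingers": 0.6, "slide": [0, 0, 0], "rot": [0, 0, 0]}, {"fingers": 0.6, "slide": [0, 0, 0], "rot": [0, 0, 0]}])

```text
clock: 4.38
eef_pos: [0.5388, 0.321, 0.055]
tool_rot: [-0.0, -0.085, 0.996, -0.0]
wrist_force: [-0.9, -0.4, -0.3]
finger_gap: 0.0511
```

step_arm(deltas=[{"fingers": 0.6, "slide": [0, 0, 0.001], "rot": [0, 0, 0]}, {"fingers": 0.6, "slide": [0, 0, 0.001], "rot": [0, 0, 0]}, {"fingers": 0.6, "slide": [0, 0, 0], "rot": [0, 0, 0]}])

```text
clock: 4.63
eef_pos: [0.5388, 0.3211, 0.0531]
tool_rot: [-0.0, -0.085, 0.996, -0.0]
wrist_force: [-0.9, 0.3, -0.5]
finger_gap: 0.0513
```

step_arm(deltas=[{"fingers": 0.6, "slide": [0, 0, 0.001], "rot": [0, 0, 0]}, {"fingers": 0.6, "slide": [0, 0, 0.001], "rot": [0, 0, 0]}, {"fingers": 0.6, "slide": [0, 0, 0], "rot": [0, 0, 0]}])

```text
clock: 4.88
eef_pos: [0.5388, 0.321, 0.051]
tool_rot: [-0.0, -0.085, 0.996, -0.0]
wrist_force: [-0.2, -0.1, 0.1]
finger_gap: 0.0514
```

step_arm(deltas=[{"fingers": 0.6, "slide": [0, 0, 0.001], "rot": [0, 0, 0]}, {"fingers": 0.6, "slide": [0, 0, 0], "rot": [0, 0, 0]}])

```text
clock: 5.05
eef_pos: [0.5388, 0.321, 0.0501]
tool_rot: [-0.0, -0.085, 0.996, -0.0]
wrist_force: [0.5, -0.2, 0.1]
finger_gap: 0.0511
```

step_arm(deltas=[{"fingers": 0.6, "slide": [0, 0, 0.001], "rot": [0, 0, 0]}, {"fingers": 0.6, "slide": [0, 0, 0], "rot": [0, 0, 0]}])

```text
clock: 5.22
eef_pos: [0.5388, 0.3211, 0.0491]
tool_rot: [-0.0, -0.085, 0.996, -0.0]
wrist_force: [-0.9, 0.1, -1.7]
finger_gap: 0.0513
```

step_arm(deltas=[{"fingers": 0.6, "slide": [0, 0, 0.001], "rot": [0, 0, 0]}, {"fingers": 0.6, "slide": [0, 0, 0], "rot": [0, 0, 0]}])

```text
clock: 5.38
eef_pos: [0.5388, 0.3211, 0.0481]
tool_rot: [-0.0, -0.085, 0.996, -0.0]
wrist_force: [-0.6, 0.1, 0.2]
finger_gap: 0.0515
```

step_arm(deltas=[{"fingers": 0.6, "slide": [0, 0, 0.001], "rot": [0, 0, 0]}, {"fingers": 0.6, "slide": [0, 0, 0], "rot": [0, 0, 0]}])

```text
clock: 5.55
eef_pos: [0.5388, 0.321, 0.0471]
tool_rot: [-0.0, -0.085, 0.996, -0.0]
wrist_force: [0.7, -0.5, 0.1]
finger_gap: 0.0512
```

```bash
python3 look.py 3
```

```text
{'clock': np.float64(5.65), 'q': array([ 0.786 ,  0.5146,  0.0147, -0.    , -1.071 , -2.1875]), 'eef_pos': array([0.5389, 0.3211, 0.0472]), 'tool_rot': array([-1.000e-04, -8.450e-02,  9.964e-01, -0.000e+00]), 'wrist_force': array([ 0.1029,  0.2897, -0.2378])}
```

View pics/scene3.png

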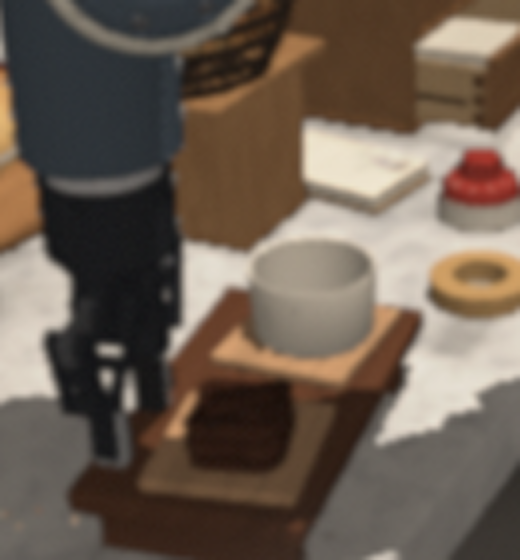

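Run:
```python
from h import *
c=dict(np.load("scene3.npz"))
y=np.radians(9.7);ex=np.array([np.cos(y),np.sin(y)]);ey=np.array([-ex[1],ex[0]])
T=np.array([.5389,.3211]);d=T-np.array([.4945,.2471]);print(d@ex,d@ey)
for s in(26,40):
  for z in(.047,.05,.055,.06):
    print(s,z,[((proj(c,np.r_[T+s/1000*ey+a*ex,z])[0]-[225,130])*4).round(0) for a in(-.011,.011)])
E=np.array([.4945,.2471])
print("riser BL",(proj(c,np.r_[E+.07*ex+.125*ey,.05])[0]-[225,130])*4,"FL",(proj(c,np.r_[E-.07*ex+.125*ey,.05])[0]-[225,130])*4)
im=c["pixels"][225:255,235:270];cv2.imwrite("pics/z3.png",cv2.resize(cv2.convertScaleAbs(im[:,:,::-1],alpha=2),None,fx=16,fy=16,interpolation=cv2.INTER_CUBIC))
```

```text
0.05623344811535534 0.06546112825988905
26 0.047 [array([132., 466.]), array([ 97., 460.])]
26 0.05 [array([131., 461.]), array([ 96., 456.])]
26 0.055 [array([131., 454.]), array([ 95., 448.])]
26 0.06 [array([130., 447.]), array([ 95., 441.])]
40 0.047 [array([122., 479.]), array([ 86., 474.])]
40 0.05 [array([121., 475.]), array([ 86., 469.])]
40 0.055 [array([120., 468.]), array([ 85., 462.])]
40 0.06 [array([119., 460.]), array([ 84., 454.])]
riser BL [ 65.78183998 487.88714382] FL [303.12074416 526.9408578 ]
```

View pics/z3.png

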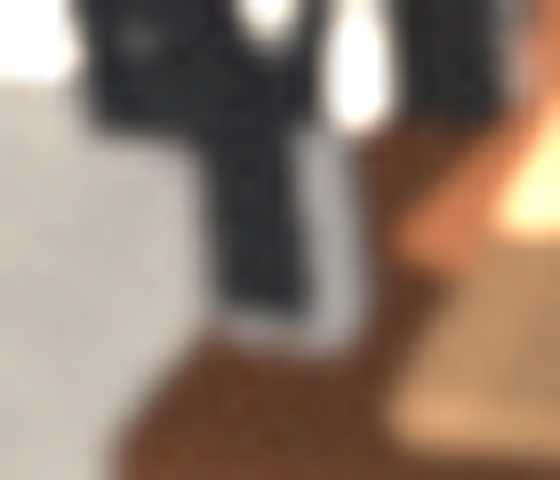

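The near fingertip ends at crop pixel (112,465). Allowing for the small calibration offset, that puts the tip a few mm above the riser top. I'll keep lowering until it touches.

step_arm(deltas=[{"fingers": 0.6, "slide": [0, 0, 0.001], "rot": [0, 0, 0]}, {"fingers": 0.6, "slide": [0, 0, 0], "rot": [0, 0, 0]}])

```text
clock: 5.82
eef_pos: [0.5391, 0.3212, 0.0469]
tool_rot: [0.0, -0.085, 0.996, 0.0]
wrist_force: [-0.6, -0.5, 2.2]
finger_gap: 0.0515
```

step_arm(deltas=[{"fingers": 0.6, "slide": [0, 0, 0.001], "rot": [0, 0, 0]}, {"fingers": 0.6, "slide": [0, 0, 0], "rot": [0, 0, 0]}])

```text
clock: 5.98
eef_pos: [0.5391, 0.3212, 0.0468]
tool_rot: [0.001, -0.085, 0.996, 0.0]
wrist_force: [-3.6, -1.1, 9.3]
finger_gap: 0.0513
```

step_arm(deltas=[{"fingers": 0.6, "slide": [0, 0, 0.001], "rot": [0, 0, 0]}, {"fingers": 0.6, "slide": [0, 0, 0], "rot": [0, 0, 0]}])

```text
clock: 6.15
eef_pos: [0.5391, 0.3212, 0.0468]
tool_rot: [0.001, -0.085, 0.996, 0.0]
wrist_force: [-6.1, -1.6, 13.7]
finger_gap: 0.0512
```

Touched at TCP z 0.0469, so the tips are 3 mm above the TCP reading. I'll lift 5 mm in command, which leaves the tips about 2 mm above the riser, then push slowly along tool +x.

step_arm(deltas=[{"fingers": 0.6, "slide": [0, 0, -0.005], "rot": [0, 0, 0]}, {"fingers": 0.6, "slide": [0, 0, 0], "rot": [0, 0, 0]}, {"fingers": 0.6, "slide": [0.002, 0, 0], "rot": [0, 0, 0]}, {"fingers": 0.6, "slide": [0.002, 0, 0], "rot": [0, 0, 0]}, {"fingers": 0.6, "slide": [0.002, 0, 0], "rot": [0, 0, 0]}, {"fingers": 0.6, "slide": [0.002, 0, 0], "rot": [0, 0, 0]}, {"fingers": 0.6, "slide": [0.002, 0, 0], "rot": [0, 0, 0]}, {"fingers": 0.6, "slide": [0.002, 0, 0], "rot": [0, 0, 0]}, {"fingers": 0.6, "slide": [0.002, 0, 0], "rot": [0, 0, 0]}, {"fingers": 0.6, "slide": [0.002, 0, 0], "rot": [0, 0, 0]}, {"fingers": 0.6, "slide": [0.002, 0, 0], "rot": [0, 0, 0]}, {"fingers": 0.6, "slide": [0.002, 0, 0], "rot": [0, 0, 0]}, {"fingers": 0.6, "slide": [0, 0, 0], "rot": [0, 0, 0]}])

```text
clock: 7.23
eef_pos: [0.5188, 0.3177, 0.0493]
tool_rot: [-0.0, -0.085, 0.996, 0.0]
wrist_force: [0.6, -0.0, -0.9]
finger_gap: 0.0513
```

```bash
python3 look.py 4
```

```text
{'clock': np.float64(7.3333), 'q': array([ 8.0580e-01,  4.8020e-01, -3.8100e-02, -2.0000e-04, -1.0526e+00,
       -2.2071e+00]), 'eef_pos': array([0.519 , 0.3177, 0.0493]), 'tool_rot': array([-1.000e-04, -8.460e-02,  9.964e-01,  0.000e+00]), 'wrist_force': array([-0.5685, -0.1782, -0.0731])}
```

View pics/scene4.png

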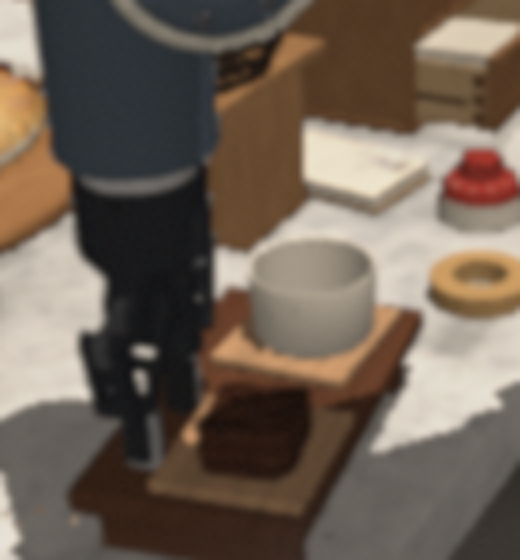

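View pics/top4.png

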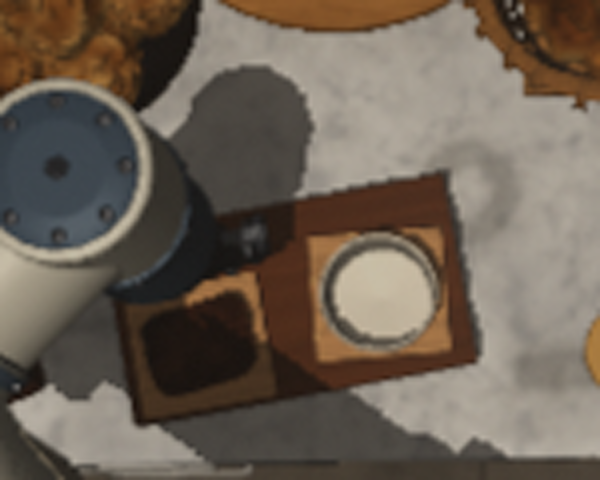

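The board is moving and looks nearly square: its front-left corner in the top crop is near (150,420) and its left edge runs parallel to the riser's. The brownie rides along. I'll keep pushing and stop about 8 mm short.

step_arm(deltas=[{"fingers": 0.6, "slide": [0.002, 0, 0], "rot": [0, 0, 0]}, {"fingers": 0.6, "slide": [0.002, 0, 0], "rot": [0, 0, 0]}, {"fingers": 0.6, "slide": [0.002, 0, 0], "rot": [0, 0, 0]}, {"fingers": 0.6, "slide": [0.002, 0, 0], "rot": [0, 0, 0]}, {"fingers": 0.6, "slide": [0.002, 0, 0], "rot": [0, 0, 0]}, {"fingers": 0.6, "slide": [0.002, 0, 0], "rot": [0, 0, 0]}, {"fingers": 0.6, "slide": [0.002, 0, 0], "rot": [0, 0, 0]}, {"fingers": 0.6, "slide": [0.002, 0, 0], "rot": [0, 0, 0]}, {"fingers": 0.6, "slide": [0.002, 0, 0], "rot": [0, 0, 0]}, {"fingers": 0.6, "slide": [0.002, 0, 0], "rot": [0, 0, 0]}, {"fingers": 0.6, "slide": [0.002, 0, 0], "rot": [0, 0, 0]}, {"fingers": 0.6, "slide": [0.002, 0, 0], "rot": [0, 0, 0]}, {"fingers": 0.6, "slide": [0.002, 0, 0], "rot": [0, 0, 0]}, {"fingers": 0.6, "slide": [0, 0, 0], "rot": [0, 0, 0]}])

```text
clock: 8.5
eef_pos: [0.4931, 0.3132, 0.0493]
tool_rot: [-0.0, -0.085, 0.996, -0.0]
wrist_force: [-0.5, -0.3, 0.1]
finger_gap: 0.0512
```

```bash
python3 look.py 5
```

```text
{'clock': np.float64(8.6), 'q': array([ 8.3310e-01,  4.3890e-01, -1.0730e-01, -2.0000e-04, -1.0251e+00,
       -2.2344e+00]), 'eef_pos': array([0.4933, 0.3133, 0.0492]), 'tool_rot': array([-2.000e-04, -8.460e-02,  9.964e-01, -1.000e-04]), 'wrist_force': array([0.076 , 0.6983, 0.4899])}
```

View pics/scene5.png

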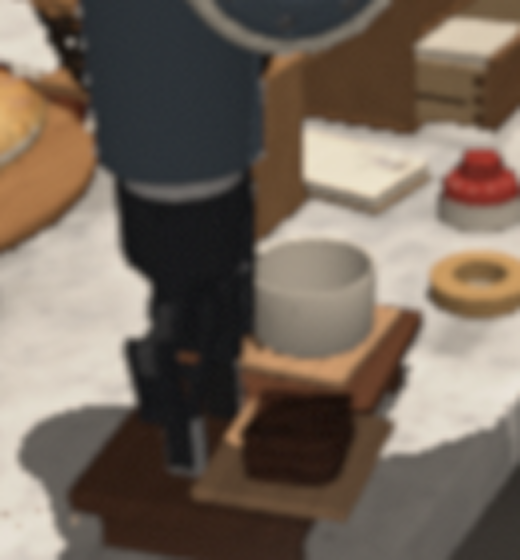

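View pics/top5.png

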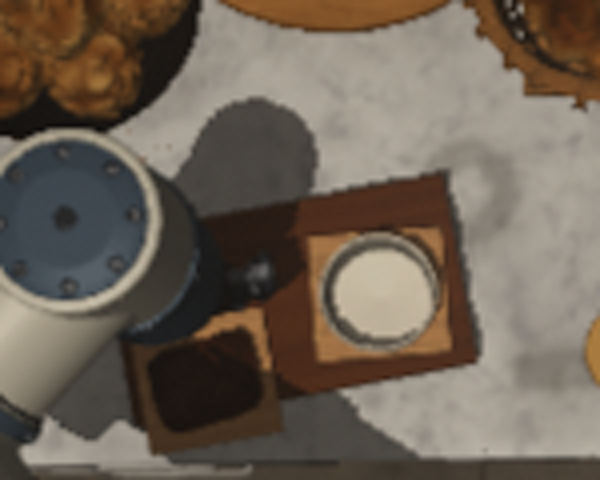

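The board's front now overhangs, with its front corners at about (155,453) and (282,430) in the top crop. I'll measure the overhang.

Run:
```python
from h import *
c=dict(np.load("top5.npz"))
y=np.radians(9.7);ex=np.array([np.cos(y),np.sin(y)]);ey=np.array([-ex[1],ex[0]])
im=c["pixels"][195:240,220:275];cv2.imwrite("pics/z5.png",cv2.resize(cv2.convertScaleAbs(im[:,:,::-1],alpha=1.6),None,fx=12,fy=12,interpolation=cv2.INTER_CUBIC))
for p in [(155,453),(282,430)]:
    w=cast(c,np.array(p)/4-.375+[195,120],.058)[0,:2]-[.4945,.2471];print((w@ex).round(4)+.0687,(w@ey).round(4))
```

```text
-0.022400000000000003 0.1118
-0.02310000000000001 0.0208
```

View pics/z5.png

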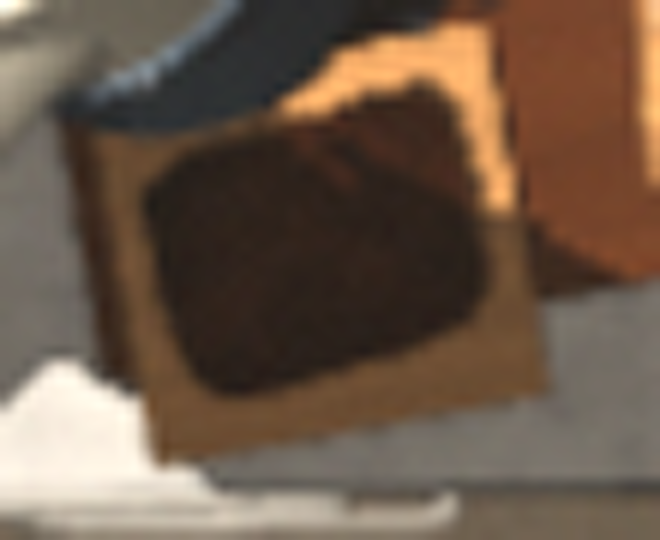

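Vision gives 22–23 mm of overhang and kinematics gives 21 mm. I'll push 6 mm more, then retreat and measure with a clear view.

step_arm(deltas=[{"fingers": 0.6, "slide": [0.0015, 0, 0], "rot": [0, 0, 0]}, {"fingers": 0.6, "slide": [0.0015, 0, 0], "rot": [0, 0, 0]}, {"fingers": 0.6, "slide": [0.0015, 0, 0], "rot": [0, 0, 0]}, {"fingers": 0.6, "slide": [0.0015, 0, 0], "rot": [0, 0, 0]}, {"fingers": 0.6, "slide": [0, 0, 0], "rot": [0, 0, 0]}, {"fingers": 0.6, "slide": [0, 0, 0], "rot": [0, 0, 0]}])

```text
clock: 9.1
eef_pos: [0.4874, 0.3122, 0.0493]
tool_rot: [-0.0, -0.085, 0.996, -0.0]
wrist_force: [-0.2, 1.0, -0.3]
finger_gap: 0.0513
```

step_arm(deltas=[{"fingers": 0.6, "slide": [-0.01, 0, 0], "rot": [0, 0, 0]}, {"fingers": 0.6, "slide": [-0.012, 0, 0], "rot": [0, 0, 0]}, {"fingers": 0.6, "slide": [0, 0, -0.03], "rot": [0, 0, 0]}, {"fingers": 0.6, "slide": [0, 0, -0.04], "rot": [0, 0, 0]}, {"fingers": 0.6, "slide": [0, 0, -0.04], "rot": [0, 0, 0]}, {"fingers": 0.6, "slide": [0, 0, -0.04], "rot": [0, 0, 0]}, {"fingers": 0.6, "slide": [0, 0, -0.03], "rot": [0, 0, 0]}, {"fingers": 0.6, "slide": [0.02, -0.02, 0], "rot": [0, 0, 0]}, {"fingers": 0.6, "slide": [0.02, -0.03, 0], "rot": [0, 0, 0]}, {"fingers": 0.6, "slide": [0.02, -0.035, 0], "rot": [0, 0, 0]}, {"fingers": 0.6, "slide": [0.02, -0.035, 0], "rot": [0, 0, 0]}, {"fingers": 0.6, "slide": [0.01, -0.04, 0], "rot": [0, 0, 0]}, {"fingers": 0.6, "slide": [0.01, -0.04, 0], "rot": [0, 0, 0]}, {"fingers": 0.6, "slide": [0.01, -0.04, 0], "rot": [0, 0, 0]}, {"fingers": 0.6, "slide": [0.01, -0.04, 0], "rot": [0, 0, 0]}, {"fingers": 0.6, "slide": [0.01, -0.04, 0], "rot": [0, 0, 0]}, {"fingers": 0.6, "slide": [0.01, -0.04, 0], "rot": [0, 0, 0]}, {"fingers": 0.6, "slide": [0.01, -0.04, 0], "rot": [0, 0, 0]}, {"fingers": 0.6, "slide": [0, 0, 0], "rot": [0, 0, 0]}])

```text
clock: 10.68
eef_pos: [0.4274, -0.1091, 0.2295]
tool_rot: [-0.0, -0.081, 0.997, -0.001]
wrist_force: [0.4, 0.2, 0.1]
finger_gap: 0.0514
```

```bash
python3 look.py 6
python3 - <<'E'
from h import *
c=dict(np.load("top6.npz"));o=measure(c)
for n,C in zip(["riser","b1","b2"],o): rep(n,C)
E
```

```text
{'clock': np.float64(10.7833), 'q': array([ 1.1710e-01,  3.8300e-02, -1.5550e-01, -2.0000e-04, -1.3773e+00,
       -1.5226e+00]), 'eef_pos': array([ 0.4283, -0.105 ,  0.2292]), 'tool_rot': array([-1.000e-04, -8.250e-02,  9.966e-01,  1.000e-04]), 'wrist_force': array([-0.154 ,  0.2044, -1.3172])}
riser ctr [0.4805 0.2447] sides [0.2466 0.166  0.2473 0.1658] yaw x 9.69 yaw y 9.69 fr [0.4195 0.1092] fl [0.3779 0.3522]
b1 ctr [0.43   0.3052] sides [0.0944 0.0893 0.0939 0.0886] yaw x 9.6 yaw y 9.69 fr [0.3942 0.2513] fl [0.378  0.3443]
b2 ctr [0.4966 0.1826] sides [0.0939 0.0874 0.096  0.089 ] yaw x 2.51 yaw y 3.89 fr [0.4554 0.1338] fl [0.4497 0.2275]
```

View pics/top6.png

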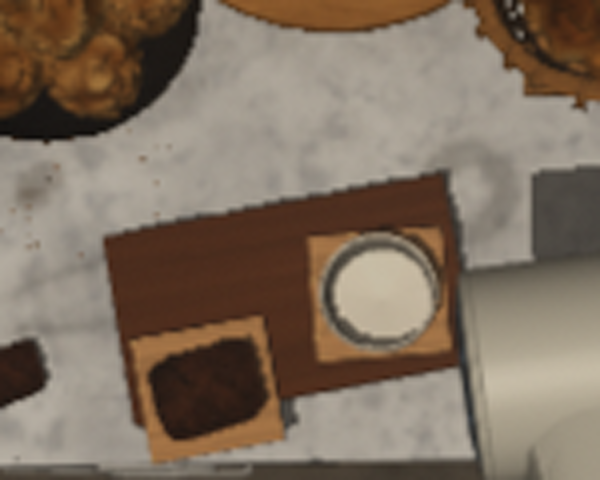

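View pics/scene6.png

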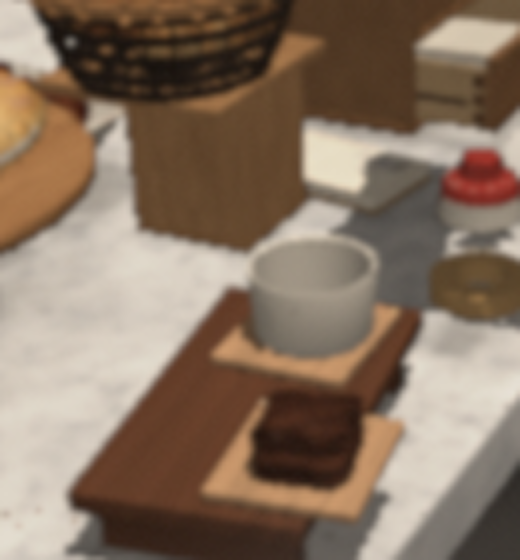

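The view is clear: the board is square to the edge and the brownie is still on it. By centres the overhang is about 28.8 mm. I'll cross-check with the scene camera.

Run:
```python
import h
from h import *
for n in (0,6):
    c=dict(np.load(f"scene{n}.npz"))
    h.X0,h.Y0=235,195
    im=c["pixels"][195:280,235:345];big=cv2.resize(im,None,fx=6,fy=6,interpolation=cv2.INTER_CUBIC)
    hsv=cv2.cvtColor(big,cv2.COLOR_RGB2HSV)
    m=((hsv[...,1]>80)&(hsv[...,2]>125)&(hsv[...,0]<25)).astype(np.uint8)*255
    if n==6: cv2.imwrite("pics/sm6.png",np.vstack([m,cv2.cvtColor(big,cv2.COLOR_RGB2GRAY)])[::2,::2])
    for a,uv,P in pts(m,c,.058):
        if a<8000: continue
        H=cv2.convexHull((P*1e4).astype(np.float32))[:,0]/1e4
        print(n,a);
        try: rep("board",fitrect(P))
        except Exception as e: print(e)
```

```text
0 16749.5
board ctr [0.4727 0.3119] sides [0.1016 0.0916 0.0969 0.0918] yaw x 15.15 yaw y 14.03 fr [0.4407 0.2506] fl [0.4161 0.3492]
0 9591.0
board ctr [0.497  0.1933] sides [0.1046 0.0932 0.0636 0.1008] yaw x 15.65 yaw y 3.14 fr [0.4544 0.1283] fl [0.4481 0.2327]
6 17502.0
board ctr [0.4318 0.3071] sides [0.0987 0.0924 0.1047 0.0912] yaw x 7.17 yaw y 10.12 fr [0.3954 0.2528] fl [0.3773 0.3499]
6 10098.0
board ctr [0.4975 0.1849] sides [0.102  0.0936 0.102  0.0934] yaw x 3.23 yaw y 3.29 fr [0.4538 0.1314] fl [0.4479 0.2332]
```

View pics/sm6.png

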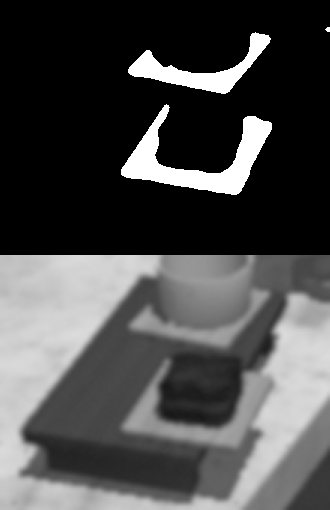

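Both cameras agree: the board moved 41–42 mm, and the overhang is 28.8 mm by centres and 29.6 mm by the front edges. It is square within about 0.2°. The ramekin board hasn't moved (0.3 mm, within measurement error). Another touch for about 1 mm isn't worth the risk, so I'm handing in.

```bash
python3 -c "
from bench import r
print(r.sign_off(), r.observe()['clock'])"
```

```text
the job is handed in; nothing more can be done
the job is handed in; nothing more can be done
```

The brownie's board now sticks out about 29 mm beyond the riser's front edge, square to it, and the job is handed in. I came down behind it with the fingers partly open, touched the riser top once to find the tip height, then slid the board forward with both fingertips.

Last checks, with the arm withdrawn and touching nothing, at about 10.8 s on the clock:
- **Overhang:** the top camera gives 28.8 mm from the centres and 29.6 mm from the front edges. Fingertip position suggested about 27 mm, but that figure assumes the fingers are exactly as wide as the pads. I left the 1 mm or so of possible shortfall rather than touch the board again.
- **Travel:** the top and scene cameras agree, at 41–42 mm.
- **Squareness:** the board is within about 0.2° of the edge. The scene camera's angles were rougher because the brownie hides part of the board: its two estimates were 0.4° and 2.5° off the edge, so I relied on the top view.
- **Brownie:** it is still standing near the middle of its board and was not touched.
- **Ramekin board:** it measured within 0.3 mm of its starting place. I saw no sign that anything else moved, but I did not measure the tape roll, the scraper or the other items.
- **Forces:** the highest wrist force I read was about 15 N, during the touch on the riser.

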